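# Read a sample tube under the telescoping magnifier

## Task

Lay the red-capped sample tube from the tray gently into the sloped cradle of the inspection stand, cap end uphill, so that it rests in both V-saddles, and let go of it. Then free the telescoping magnifier boom by squeezing the green lock button on its grip, draw the boom out until its red pointer stands right beside the orange clip on the scale, and finish still holding it there with the button squeezed in, because the boom springs home as soon as it is let go. Leave the orange clip where it is set, and do not disturb the other tubes and the things around.

Things in the scene. Friction and masses are not known exactly. Their poses are not given: they have to be found in the camera images.
- stand: fixed inspection stand: white base plate 430 x 110 x 12 mm, a post with a level aluminium sleeve, and a sloped tube cradle. Origin on the table under the sleeve's mouth. x is level and points the way the boom runs out, over the cradle (roughly to the robot's right); y to the green button's side (away from the robot); z up. Cradle's middle at x = 200 mm, y = 0. Nothing on it is taller than 188 mm.
- sleeve_mouth (a point): centre of the sleeve's mouth, 140 mm above the table. The sleeve is a square tube 32 x 32 mm, 200 mm long, reaching from here along the stand's -x; its top, with a slot and the scale, is 156 mm above the table.
- cradle (a point): middle of the cradle: where the middle of a seated tube's axis lies, 72 mm above the table. The cradle falls 15 degrees towards the stand's +x; its uphill end is next to the sleeve, so a seated tube's cap end points along -cos15 in the stand's x and +sin15 in z. The parked magnifier's rim ends 63 mm short of this point (stand x = 137 mm), 127 to 141 mm above the table.
- foot_stop (a point): face of the cradle's foot stop, 64 mm downhill of its middle. Two white V-saddles (7 mm thick, 90 degree V, 23 mm wide, tops level with the tube's axis) stand 26 mm uphill and 38 mm downhill of the middle on a beam 20 mm wide, its top 32 mm under the tube's axis; between the saddles the fingers have 57 mm along the tube.
- tube_red: the red-capped tube to be read, 22 g, 120 mm long over all, clear 16 mm tube with a white barcode label and a red cap 19 mm in diameter and 24 mm long. It lies level in one of the tray's three places. Origin on the underside of the 16 mm tube at mid-length; x along the tube towards the cap, z up in the tray.
- tube_red_mid (a point): the middle of the red-capped tube's axis, 8 mm above its underside (30 mm above the table in the tray). The bare tube between the tray's two ribs, 6 mm from the middle towards the rounded end, is the place to grip it.
- tray: fixed white tray 160 x 200 mm with a 4 mm floor, an 8 mm rim and two cross ribs 5 mm thick, 22 mm high, at x = -38 and +26 mm, with small 3 mm teeth; the tubes lie across the ribs along its x axis, caps to +x (roughly to the robot's left), at y = -56, 0 and +56 mm. 38 mm are free between a tube's side and the next tube's cap. Origin on the table at its centre.
- boom (a joint): how far the telescoping boom is drawn out of the sleeve, m: 0 parked (locked there by a tooth), at most 0.140. A spring draws it home with about 4.5 N when parked and 5.6 N at full reach, so grip it with 10 N or more. The lock catches only at the parked place (by itself, if the boom runs home) and lets go when the button is in by more than about 3.5 mm.
- grip (a point): where to take the grip block from above: 20 mm below its top, 168 mm above the table, 42 mm beyond the sleeve's mouth when parked; moves with the boom. Close the fingers across the boom (along the stand's y), one on the green button, one on the plain side. Sides at y = -13 and +20 mm from here: 33 mm wide, 28 mm with the button in.
- lock (a joint): travel of the green lock button into the block, m: 0 out, 0.005 fully in. Its spring needs about 1 N to start and 3 N to hold fully in.
- button (a point): centre of the outer face of the green button (26 mm along the boom, 24 mm high), on the block's side that faces the stand's +y. The black grip block behind it is 40 mm along the boom, 26 mm wide and 60 mm high, its top 188 mm above the table; the magnifier (white rim 68 mm across, lower than the grip) sits on its far end.
- pointer (a point): tip region of the boom's red pointer, which sticks 17 mm up through the slot in the sleeve's top and moves with the boom; 170 mm behind the sleeve's mouth when parked. The scale on the sleeve has a tick each 10 mm, a longer one each 50 mm, from the parked pointer on.
- marker (a point): the middle of the orange clip (10 mm along the scale, 11 mm high) on the edge of the sleeve's top, beside the pointer's path; it marks how far to draw the boom, 70 to 120 mm. It stays where it is unless pushed.
- clip (a joint): the orange clip's place on the scale, m: equal to the boom's value at which the pointer stands exactly beside it (0.070 to 0.120).
- tube_blue: blue-capped tube in the tray, same size; not to be touched. Origin and axes as the red one's.
- tube_white: white-capped tube in the tray, same size; not to be touched. Origin and axes as the red one's.
- rack_b: navy rack of red-capped tubes, 110 x 234 mm, 120 mm high, loose, at the back. Origin under its centre. (A second such rack, further back on the left, stands fast.)
- label_roll: roll of white labels, 84 mm across, 75 mm high, loose, at the back right. Origin under its centre.
- wash_bottle: blue wash bottle, 72 mm across, 200 mm high, loose, at the far left. Origin under its centre.
- beaker: clear beaker of small tubes, 72 mm across, 85 mm high, loose, on the left. Origin under its centre.
- scanner: hand-held grey and black code scanner lying on the right, about 175 x 62 x 50 mm, loose. Origin on the table under it.
Things that resemble listed ones, but are neither listed nor needed, are in the scene too. What is shaped like the tube_red but yellow is not meant.

How it is judged:
On the way, in this order (a step that is already met when the one before it is completed fails the run):
1. the red-capped tube lies in both saddles of the cradle, cap uphill, let go and at rest, the boom still parked (x of tube_red_mid in the frame of cradle between -0.01 and 0.01 m and y of tube_red_mid in the frame of cradle between -0.003 and 0.003 m and z of tube_red_mid in the frame of cradle between -0.005 and 0.005 m and angle between tube_red's own x axis and vertical between 1.249 and 1.369 rad and angle between the x axis of tube_red and the x axis of stand, either way round below 0.32 rad and linear speed of tube_red below 0.02 m/s and contact force between the fingers and tube_red below 0.1 N and value of joint boom below 0.004 m), for 0.3 s.
2. the green lock button is squeezed in and frees the boom (value of joint lock above 0.0035 m), for 0.1 s.
At the end, for the whole second after the job is handed in: The red-capped tube rests untouched in both V-saddles, cap uphill (within 10 mm along, 3 mm across, 5 mm in height, 3.5 degrees of slope); the pointer stands still within 5 mm of the orange clip's middle; the fingers hold the grip with over 3 N, the green button in by over 3.5 mm (x of tube_red_mid in the frame of cradle between -0.01 and 0.01 m and y of tube_red_mid in the frame of cradle between -0.003 and 0.003 m and z of tube_red_mid in the frame of cradle between -0.005 and 0.005 m and angle between tube_red's own x axis and vertical between 1.249 and 1.369 rad and angle between the x axis of tube_red and the x axis of stand, either way round below 0.32 rad and linear speed of tube_red below 0.02 m/s and contact force between the arm and tube_red below 0.1 N and x of pointer in the frame of marker between -0.005 and 0.005 m and velocity of joint boom between -0.01 and 0.01 m/s and value of joint lock above 0.0035 m and contact force between the fingers and boom above 3 N); the arm keeps its last pose, push and grip.
It fails at once if the red-capped tube is dropped or thrown (moves faster than 0.5 m/s out of the fingers) (linear speed of tube_red above 0.5 m/s and contact force between the fingers and tube_red below 0.05 N).
It fails at once if the orange clip is pushed along the scale by more than 4 mm (distance of marker from where it was at the start of the episode above 0.004 m).
It fails at once if one of the other things is shifted by more than 20 mm, or one of the other tubes by more than 10 mm (distance of any of tube_blue, tube_white from where it was at the start of the episode above 0.01 m or distance of any of rack_b, label_roll, wash_bottle, beaker, scanner from where it was at the start of the episode above 0.02 m).
It also fails if it takes over 58 s, if anything falls off the work surface, if the arm or the gripper's body presses on something with over 40 N, if the wrist force passes 120 N, or if a joint passes its speed limit or range.

## Robot

A 6-joint arm with a two-finger parallel gripper is mounted at the origin on the work surface. World frame = base frame: x ahead of the robot, y to its left, z up, the work surface at z = 0. Lengths are in m, angles in rad, forces in N, time in s.
With the tool pointing down it reaches from about 0.4 to 0.825 m from the base axis. Payload 7 kg.
Tool frame: the origin (TCP) lies at the centre of the arm's flange, where the gripper is bolted on; the fingertips stand 178 mm ahead of it and the grasp point (between the pads) lies 159 mm ahead of it; z points along the fingers, y is the direction in which the jaws open and shut (so a half turn about z gives the same grasp; the last joint's range is limited). The gripper opens to 88 mm and grips with 3 to 60 N. Pads are 19 mm wide; open, the fingers measure 130 mm over their backs; the gripper's body (78 mm by 193 mm) begins 47 mm behind the grasp point.
Start: joints at [1.453, 0.359, 0.012, 0, -1.224, -0.288], TCP at [0.266, 0.62, 0.405] pointing down, gripper open.
Joint ranges: [-3.07, 3.07], [-1.43, 2.12], [-1.02, 1.25], [-3.03, 1.67], [-3.05, -0], [-3.03, 3.03]. Speed limits (rad/s): [2.39, 2.39, 3.01, 3.14, 3.14, 3.14].

## Interface

Orientations are given as [roll, pitch, yaw] about the fixed x, y, z axes, in that order (R = Rz(yaw) Ry(pitch) Rx(roll)).
In Python, from station import * gives the robot as it stands.
- The arm moves only by the tool send_rows, never from a script. Its argument "motion" is a list of rows, each an object with "offset": the shift along the tool's x, y, z in cm, a list of three; "turn": the turn about the tool's z in degrees. In form: [{"offset": [x, y, z], "turn": turn}, ...]. A call has 1 to 8 rows; each row is the pose to reach, as a shift and turn from the pose commanded when the call began, along the tool's axes at that moment; what a row does not reach only later rows make up. A row lasts 1/10 s, in which the tool goes at most 50 mm and 8.59 degrees, less where a joint would pass 70% of its speed; a pose out of reach is approached as far as the arm can. A call with a gripper value outside its range is refused whole. "hand" is the opening, from -1 (shut) to 1 (fully open), set as the call begins (left out, the last holds). The fingers move at their own pace and stop on an object; "squeeze" is the grip in N (left out, the last holds). Time passes only in rows, so rows that repeat a pose let the fingers close. It gives the time, the measured TCP pose, the force and the opening at its end, in the units of the state.
- get_state(): the state, without advancing time (a new reading comes with each control period).
- grab_frame(name): name is "side" or "top"; returns a dict with "frame" (400x640x3 uint8, blue, green, red), "range_z" (400x640 float32, m along the optical axis (not along the pixel's ray), 0 where there is no reading), "vertical_fov" (degrees; the focal length in pixels is half the picture's height over the tangent of half this angle, whatever the lens; pixels are square), "cx", "cy" (the principal point, pixels), "cam_to_world" (4x4, takes a point from camera to world coordinates). Camera axes: x right, y up, looking along -z (the intrinsics and any distortion apply to the point x, -y, -z); pixel columns grow to the right and rows downward; lengths in m; the calibration is good to about 2 mm. A picture is of the moment at which its call begins.
- job_done(): hands the job in, once; it reports no verdict.
The state is a dict: "t": time; "q": joint angles; "qd": joint speeds; "joint_efforts": joint torques, N m; "eef_pos": TCP position; "ee_rot": TCP orientation; "force": force on the tool from outside, world axes, zero at the start; "moment": the same for the moment, N m; "width": finger opening in m.
Only numpy, scipy, OpenCV 4.12 (cv2) and the standard library are available. Lean on these libraries where they do the work, as an engineer would, in place of code of your own. Each camera call takes 0.05 s, during which the arm holds its last target. There are 200 camera calls.

## Working session

There is one attempt and no reset: what is moved stays moved. The work goes in short steps, Python scripts to look and compute and a tool call to move; the robot and the scene stay as the last step left them, time stands still between calls to the robot, and variables do not carry over. Pictures are saved under pics/ and viewed, about 8 in all and at most 12, crops included, and the job is handed in when it is done.

Besides the shell and the picture viewer there is one more tool, called after "Call:" as name(argument=value, ...) on one line, values as JSON. send_rows: Moves the arm, as the interface text tells. Its arguments: {"type":"object","properties":{"motion":{"type":"array"},"hand":{"type":"number"},"squeeze":{"type":"number"}},"required":["motion"]}

```bash
mkdir -p pics; ls; python3 - <<'E'
from station import *
import cv2,numpy as np
s=get_state(); print(s)
for n in ("side","top"):
    f=grab_frame(n); cv2.imwrite(f"pics/{n}0.png",f["frame"]); np.savez(f"{n}0.npz",**f)
    print(n,[ (k,v) for k,v in f.items() if k not in("frame","range_z")])
E
```

```text
pics
{'t': 0.0, 'q': array([ 1.45310273e+00,  3.59379729e-01,  1.10405069e-02, -3.38963595e-04,
       -1.22412385e+00, -2.88118197e-01]), 'qd': array([ 3.33639097e-06,  3.08224237e-04,  1.20289957e-03, -9.86427316e-04,
        6.62816295e-04,  6.02872956e-04]), 'joint_efforts': array([-8.62390061e-04, -5.82715416e+01,  2.93058211e+01,  6.99693024e+00,
        6.91286419e-03, -1.59348410e-04]), 'eef_pos': array([0.26637958, 0.61999025, 0.40372111]), 'ee_rot': array([ 3.13990406e+00, -1.68135458e-04, -4.05927090e-01]), 'force': array([-0.24523888,  0.54107204, -0.33175335]), 'moment': array([ 0.00468106, -0.01827715,  0.0471912 ]), 'width': 0.08775461651082506}
side [('vertical_fov', 57.11320851963849), ('cx', 320.3481468399566), ('cy', 199.33794995036996), ('cam_to_world', array([[ 0.92876265,  0.27824076, -0.24491227,  0.20228171],
       [-0.37055348,  0.68001548, -0.63266822, -0.7739363 ],
       [-0.00948995,  0.6783517 ,  0.73467606,  0.97303704],
       [ 0.        ,  0.        ,  0.        ,  1.        ]]))]
top [('vertical_fov', 44.207005120065205), ('cx', 322.26697680655514), ('cy', 196.00790625428345), ('cam_to_world', array([[ 0.00233393,  0.99321174, -0.11629697,  0.31133239],
       [-0.99999539,  0.00254416,  0.00165928, -0.01669791],
       [ 0.0019439 ,  0.11629256,  0.9932131 ,  1.65873851],
       [ 0.        ,  0.        ,  0.        ,  1.        ]]))]
```

View pics/top0.png

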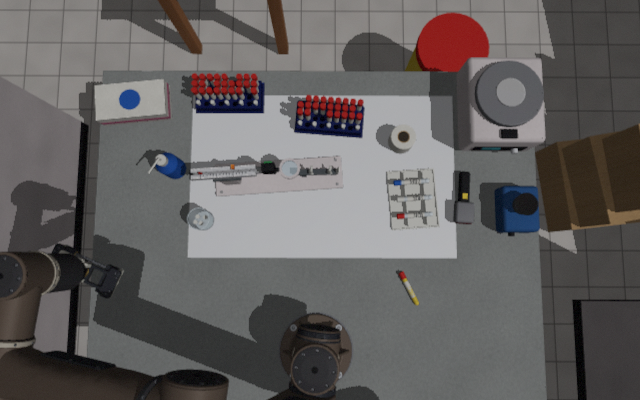

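View pics/side0.png

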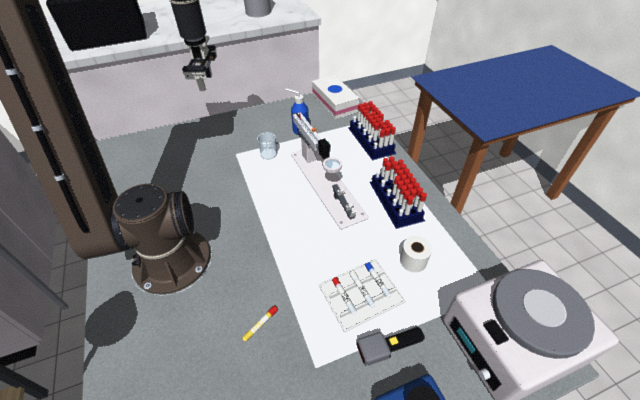

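```bash
cat > h.py <<'E'
import numpy as np,cv2
from station import *
def load(n): return dict(np.load(n+".npz"))
def foc(f): return f["frame"].shape[0]/2/np.tan(np.radians(float(f["vertical_fov"]))/2)
def ray(f,u,v):
    F=foc(f); d=np.array([(u-f["cx"])/F,-(v-f["cy"])/F,-1.]); T=f["cam_to_world"]
    return T[:3,3],T[:3,:3]@d
def onz(f,u,v,z):
    o,d=ray(f,u,v); return o+d*(z-o[2])/d[2]
def two(a,ua,b,ub):
    o1,d1=ray(a,*ua);o2,d2=ray(b,*ub)
    A=np.stack([d1,-d2],1); t=np.linalg.lstsq(A,o2-o1,rcond=None)[0]
    p,q=o1+d1*t[0],o2+d2*t[1]; return (p+q)/2,np.linalg.norm(p-q)
def proj(f,p):
    T=f["cam_to_world"]; c=T[:3,:3].T@(np.asarray(p)-T[:3,3]); F=foc(f)
    return np.array([f["cx"]+F*c[0]/-c[2], f["cy"]-F*c[1]/-c[2]])
def blobs(f,lo,hi,roi,amin=3):
    x0,y0,x1,y1=roi; h=cv2.cvtColor(f["frame"][y0:y1,x0:x1],cv2.COLOR_BGR2HSV)
    m=cv2.inRange(h,lo,hi)
    if lo[0]==0: m|=cv2.inRange(h,(172,lo[1],lo[2]),(180,255,255))
    n,l,s,c=cv2.connectedComponentsWithStats(m)
    return [(int(s[i,4]),c[i]+[x0,y0],s[i,:4]+[x0,y0,0,0]) for i in range(1,n) if s[i,4]>=amin]
E
python3 - <<'E'
from h import *
t=load("top0");s=load("side0")
a=cv2.resize(t["frame"][150:200,180:350],None,fx=4.5,fy=4.5,interpolation=cv2.INTER_CUBIC)
b=cv2.resize(t["frame"][160:235,370:480],None,fx=4.5,fy=4.5,interpolation=cv2.INTER_CUBIC)
c=cv2.resize(s["frame"][100:180,270:370],None,fx=4,fy=4,interpolation=cv2.INTER_CUBIC)[:337]
im=np.zeros((570,800,3),np.uint8); im[:225,:765]=a; im[228:228+337,:495]=b; im[228:228+320,495:]=c[:320,:305]
cv2.imwrite("pics/c1.png",im)
for n,f,r in(("top",t,(180,150,450,235)),("side",s,(270,100,420,320))):
    print(n,"red");[print(x) for x in blobs(f,(0,120,80),(7,255,255),r)]
    print("orange");[print(x) for x in blobs(f,(8,150,80),(20,255,255),r)]
    print("green");[print(x) for x in blobs(f,(45,100,40),(85,255,255),r)]
    print("blue");[print(x) for x in blobs(f,(100,150,80),(125,255,255),r,8)]
E
```

```text
Traceback (most recent call last):
ValueError: could not broadcast input array from shape (338,495,3) into shape (337,495,3)
```

```bash
python3 - <<'E'
from h import *
t=load("top0");s=load("side0")
a=cv2.resize(t["frame"][150:200,180:350],None,fx=4.5,fy=4.5,interpolation=cv2.INTER_CUBIC)
b=cv2.resize(t["frame"][160:235,370:480],None,fx=4.5,fy=4.5,interpolation=cv2.INTER_CUBIC)
c=cv2.resize(s["frame"][100:180,270:370],None,fx=4,fy=4,interpolation=cv2.INTER_CUBIC)
im=np.zeros((570,800,3),np.uint8); im[:225,:765]=a[:225,:765]; im[228:228+337,:495]=b[:337,:495]; im[228:228+320,495:]=c[:320,:305]
cv2.imwrite("pics/c1.png",im)
for n,f,r in(("top",t,(180,150,450,235)),("side",s,(270,100,420,320))):
    print(n,"red");[print(x) for x in blobs(f,(0,120,80),(7,255,255),r)]
    print("orange");[print(x) for x in blobs(f,(8,150,80),(20,255,255),r)]
    print("green");[print(x) for x in blobs(f,(45,100,40),(85,255,255),r)]
    print("blue");[print(x) for x in blobs(f,(100,150,80),(125,255,255),r,8)]
E
```

```text
top red
(6, array([199.16666667, 172.66666667]), array([198, 172,   4,   2]))
(31, array([399.96774194, 215.58064516]), array([397, 213,   7,   6]))
orange
(11, array([232.09090909, 166.36363636]), array([231, 165,   3,   4]))
green
(16, array([267.3125, 161.875 ]), array([264, 161,   8,   3]))
blue
(18, array([180.44444444, 165.5       ]), array([180, 161,   3,  12]))
(27, array([396.88888889, 182.51851852]), array([394, 181,   7,   4]))
side red
(592, array([376.05574324, 118.56418919]), array([358, 101,  38,  36]))
(4, array([299. , 115.5]), array([299, 114,   1,   4]))
(796, array([403.1959799 , 178.79396985]), array([383, 156,  37,  49]))
(40, array([335.175, 280.675]), array([332, 277,   8,   9]))
(52, array([273.13461538, 310.07692308]), array([270, 306,   8,  10]))
orange
(3, array([419., 109.]), array([419, 108,   1,   3]))
(3, array([416.33333333, 118.        ]), array([416, 117,   2,   3]))
(9, array([313.66666667, 129.11111111]), array([312, 128,   4,   3]))
(3, array([413.33333333, 133.        ]), array([413, 132,   2,   3]))
green
blue
(161, array([300.00621118, 109.0621118 ]), array([291, 103,  17,  17]))
(39, array([294.97435897, 128.51282051]), array([293, 123,   6,  11]))
(31, array([368.35483871, 265.96774194]), array([366, 263,   6,   8]))
```

View pics/c1.png

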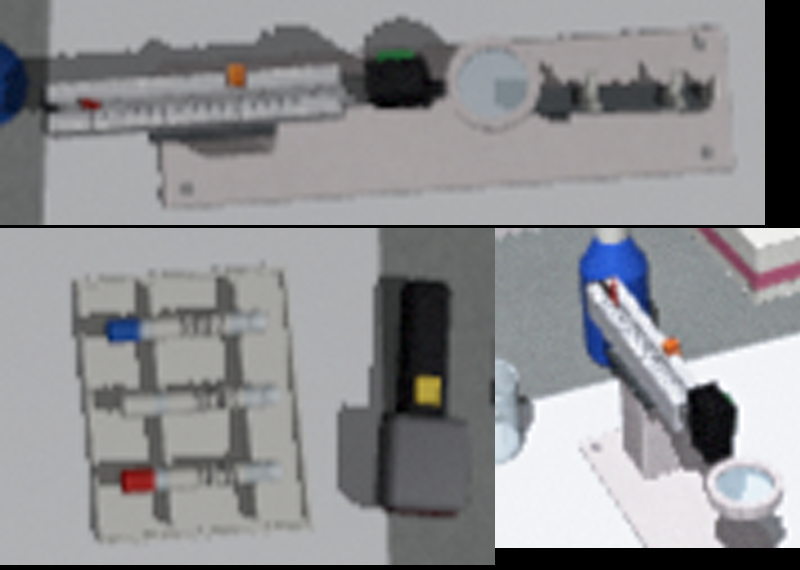

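```bash
python3 - <<'E'
from h import *
t=load("top0");s=load("side0")
np.set_printoptions(precision=4,suppress=True)
def cloud(f):
    F=foc(f);v,u=np.mgrid[0:400,0:640];z=f["range_z"]
    P=np.stack([(u-f["cx"])/F*z,-(v-f["cy"])/F*z,-z],-1);T=f["cam_to_world"]
    return P@T[:3,:3].T+T[:3,3]
C=cloud(t); print("table z",np.median(C[240:250,250:300,2]),C[240:250,250:300,2].std())
S=cloud(s)
for n,a,b in(("pointer",(199.17,172.67),(299,115.5)),("clip",(232.1,166.36),(313.67,129.1)),("redcap",(399.97,215.58),(335.2,280.7)),("bluecap",(396.9,182.5),(368.35,265.97))):
    print(n,two(t,a,s,b))
for name,lo,hi,r in(("sleeve",.148,.163,(180,150,265,200)),("plate",.006,.018,(200,150,350,200)),("grip",.18,.195,(250,150,300,190)),("rim8mm+tray",.003,.04,(380,160,442,235)),("rib/tubes",.018,.045,(380,160,442,235)),("saddles",.055,.09,(300,150,350,190))):
    x0,y0,x1,y1=r; c=C[y0:y1,x0:x1].reshape(-1,3); m=(c[:,2]>lo)&(c[:,2]<hi); q=c[m]
    R=cv2.minAreaRect((q[:,:2]*1000).astype(np.float32)); print(name,m.sum(),R,np.median(q[:,2]), q[:,:2].min(0),q[:,:2].max(0))
    x0,y0,x1,y1=(270,90,420,340)
for name,lo,hi,r in(("sleeve",.148,.163,(285,105,330,160)),("grip",.18,.195,(300,120,340,165)),("rim8mm+tray",.003,.04,(310,255,410,335))):
    x0,y0,x1,y1=r; c=S[y0:y1,x0:x1].reshape(-1,3); m=(c[:,2]>lo)&(c[:,2]<hi); q=c[m]
    R=cv2.minAreaRect((q[:,:2]*1000).astype(np.float32)); print("side",name,m.sum(),R,np.median(q[:,2]))
E
```

```text
table z -0.00030337509508837623 0.1047805722665401
pointer (array([0.5583, 0.3596, 0.1616]), np.float64(0.0006800854450868968))
clip (array([0.5788, 0.2587, 0.1613]), np.float64(0.0017354088784081504))
redcap (array([ 0.4372, -0.277 ,  0.0313]), np.float64(4.697411576839757e-05))
bluecap (array([ 0.5482, -0.2686,  0.0315]), np.float64(0.0005340581440058706))
sleeve 619 ((561.9026489257812, 277.03240966796875), (33.715232849121094, 231.61904907226562), 4.207707405090332) 0.15427153366688473 [0.5386 0.1606] [0.5836 0.3936]
plate 2366 ((578.1275024414062, 141.925537109375), (168.99542236328125, 503.4948425292969), 0.15656960010528564) 0.010927953474093033 [ 0.4934 -0.1099] [0.663  0.3938]
grip 122 ((573.463134765625, 147.42343139648438), (31.09665298461914, 40.43228530883789), 5.431129455566406) 0.18611772401956106 [0.5563 0.1271] [0.5882 0.1675]
rim8mm+tray 2051 ((503.63885498046875, -318.3760070800781), (208.21209716796875, 254.84707641601562), 89.36223602294922) 0.007350696136250168 [ 0.3773 -0.4234] [ 0.6299 -0.2132]
rib/tubes 634 ((494.7797546386719, -322.6326599121094), (179.05120849609375, 122.03858184814453), 4.660490036010742) 0.03425417482772186 [ 0.4035 -0.3837] [ 0.5821 -0.2577]
saddles 51 ((582.7359619140625, -10.183006286621094), (26.22869300842285, 129.01329040527344), 2.3109512329101562) 0.062476376219420704 [ 0.5673 -0.0744] [0.5972 0.0541]
side sleeve 334 ((565.299072265625, 257.4454040527344), (34.95472717285156, 270.77606201171875), 4.264060020446777) 0.1554834115297246
side grip 76 ((573.5255737304688, 144.04075622558594), (27.616689682006836, 42.58052062988281), 6.42980432510376) 0.1875075253573677
side rim8mm+tray 3759 ((496.3926086425781, -328.56884765625), (266.8651428222656, 301.2902526855469), 67.89078521728516) 0.005842950339900677
```

Picture summary: tray red cap at top (400,216) / side (335,281) is the target (red cap, clear tube with label, lies in the white tray); the yellow pen at (408,288) and the rack tubes at (330,110) aren't meant. The pointer is at (199,173), the clip at (232,166) and the grip at (268,167). The two-view heights and the clip-to-pointer and cap-to-cap distances agree with the given sizes.

Call:
send_rows(motion=[{"offset": [46.6,36.6,0],"turn": 62.5},{"offset": [46.6,36.6,0],"turn": 62.5},{"offset": [46.6,36.6,0],"turn": 62.5},{"offset": [46.6,36.6,0],"turn": 62.5},{"offset": [46.6,36.6,0],"turn": 62.5},{"offset": [46.6,36.6,0],"turn": 62.5},{"offset": [46.6,36.6,0],"turn": 62.5},{"offset": [46.6,36.6,0],"turn": 62.5}], hand=-0.32, squeeze=10)

```text
t: 0.9
eef_pos: [0.4583, 0.267, 0.4046]
ee_rot: [3.141, 0.0, -1.502]
force: [0.3, 0.3, 0.2]
width: 0.0314
```

```bash
cat >> h.py <<'E'
U=np.array([0.0715,-0.9974]); V=np.array([0.9974,0.0715])
def togo(xy,gz,yaw=-1.497):
    "offset in cm/turn deg from measured pose so that the grasp point is at xy,gz"
    s=get_state(); p=s["eef_pos"]; y=s["ee_rot"][2]
    d=np.array([*xy,gz+0.159])-p; c,sn=np.cos(y),np.sin(y)
    dy=(yaw-y+np.pi)%(2*np.pi)-np.pi
    print("t",s["t"],"pos",p.round(4),"rpy",s["ee_rot"].round(3),"F",s["force"].round(1),"w",round(s["width"],4))
    print("offset",np.round([100*(d[0]*c+d[1]*sn),100*(d[0]*sn-d[1]*c),-100*d[2]],2),"turn",round(-np.degrees(dy),1))
E
python3 - <<'E'
from h import *
np.set_printoptions(precision=4,suppress=True)
togo((.4413,-.3309),.13)
t=load("top0")
F=foc(t);v,u=np.mgrid[0:400,0:640];z=t["range_z"]
P=np.stack([(u-t["cx"])/F*z,-(v-t["cy"])/F*z,-z],-1);T=t["cam_to_world"];C=P@T[:3,:3].T+T[:3,3]
h=cv2.cvtColor(t["frame"],cv2.COLOR_BGR2HSV)
c=C[160:235,380:442].reshape(-1,3); o=np.array([.4413,-.3309])
r=c[:,:2]-o; a=-r@U; b=-r@V   # along cap dir, across
for lo,hi in((-60,-42),(-30,-10),(0,20),(25,45),(45,66)):
    m=(a>lo/1e3)&(a<hi/1e3)&(abs(b)<.02)&(c[:,2]>.026)&(c[:,2]<.05); print("tube a",lo,hi,m.sum(),"x-offset",np.mean(r[m]@V).round(4) if m.any() else None,c[m,2].max() if m.any() else 0)
m=(abs(b)<.012)&(c[:,2]>.026)&(c[:,2]<.05); print("a range",a[m].min(),a[m].max())
# stand
O=np.array([.5705,.189])
c=C[145:205,175:350].reshape(-1,3); r=c[:,:2]-O; x=r@U; y=r@V
for n,m in(("sleeve far",(x<-.11)&(x>-.15)&(c[:,2]>.147)&(c[:,2]<.16)),("sleeve near",(x<-.01)&(x>-.06)&(c[:,2]>.147)&(c[:,2]<.16)),("grip",(c[:,2]>.178)&(c[:,2]<.195)&(x>0)&(x<.08)),("lens",(c[:,2]>.12)&(c[:,2]<.15)&(x>.07)&(x<.15)),
 ("sad1",(c[:,2]>.05)&(c[:,2]<.09)&(x>.16)&(x<.19)),("sad2",(c[:,2]>.05)&(c[:,2]<.09)&(x>.225)&(x<.25)),("stop",(c[:,2]>.03)&(c[:,2]<.09)&(x>.25)&(x<.29)),("beam",(c[:,2]>.02)&(c[:,2]<.05)&(x>.19)&(x<.22)),
 ("plate",(c[:,2]>.007)&(c[:,2]<.017)&(x>.29)&(x<.33)),("plate2",(c[:,2]>.007)&(c[:,2]<.017)&(x>.18)&(x<.28))):
    print(n,m.sum(),"x",x[m].min().round(4),x[m].max().round(4),"y",y[m].min().round(4),y[m].max().round(4),"ymean",y[m].mean().round(4),"z",np.median(c[m,2]).round(4)) if m.any() else print(n,0)
E
```

```text
t 0.9 pos [0.4583 0.267  0.4046] rpy [ 3.141  0.    -1.502] F [0.3 0.3 0.2] w 0.0314
offset [59.53  5.83 11.56] turn -0.3
tube a -60 -42 14 x-offset -0.001 0.04193407993394427
tube a -30 -10 30 x-offset -0.002 0.04476945436195279
tube a 0 20 31 x-offset -0.0013 0.0424676883398889
tube a 25 45 29 x-offset -0.0031 0.042723142632751454
tube a 45 66 36 x-offset -0.0028 0.04326700522226967
a range -0.0522141707830593 0.06487123882187307
sleeve far 121 x -0.149 -0.1102 y -0.0191 0.0145 ymean -0.0026 z 0.1541
sleeve near 152 x -0.06 -0.01 y -0.0185 0.0146 ymean -0.0022 z 0.1536
grip 126 x 0.0215 0.0618 y -0.016 0.0155 ymean -0.0011 z 0.186
lens 341 x 0.0724 0.1361 y -0.0347 0.0285 ymean -0.0023 z 0.1363
sad1 29 x 0.1608 0.1806 y -0.0142 0.0084 ymean -0.0031 z 0.069
sad2 21 x 0.2277 0.2385 y -0.0163 0.0119 ymean -0.0015 z 0.0569
stop 19 x 0.255 0.2649 y -0.0117 0.0076 ymean -0.003 z 0.0477
beam 60 x 0.1903 0.2184 y -0.0128 0.0436 ymean -0.0017 z 0.0363
plate 7 x 0.2914 0.2969 y -0.0662 0.0753 ymean 0.0305 z 0.0076
plate2 565 x 0.1803 0.2798 y -0.1125 0.0943 ymean -0.0056 z 0.0111
```

Call:
send_rows(motion=[{"offset": [20,2,0],"turn": 0},{"offset": [20,2,0],"turn": 0},{"offset": [20,2,0],"turn": 0},{"offset": [40,4,2],"turn": -0.3},{"offset": [40,4,2],"turn": -0.3},{"offset": [40,4,2],"turn": -0.3},{"offset": [40,4,2],"turn": -0.3},{"offset": [40,4,2],"turn": -0.3}])

```text
t: 1.7
eef_pos: [0.447, -0.132, 0.3849]
ee_rot: [-3.141, 0.0, -1.491]
force: [2.6, 0.3, 0.1]
width: 0.0299
```

Call:
send_rows(motion=[{"offset": [19.5,1.95,9.5],"turn": 0},{"offset": [19.5,1.95,9.5],"turn": 0},{"offset": [19.5,1.95,9.5],"turn": 0},{"offset": [19.5,1.95,9.5],"turn": 0},{"offset": [19.5,1.95,9.5],"turn": 0},{"offset": [19.5,1.95,9.5],"turn": 0},{"offset": [19.5,1.95,9.5],"turn": 0},{"offset": [19.5,1.95,9.5],"turn": 0}])

```text
t: 2.5
eef_pos: [0.444, -0.3254, 0.2904]
ee_rot: [-3.141, -0.0, -1.491]
force: [-0.3, 0.0, 0.3]
width: 0.03
```

```bash
python3 - <<'E'
from h import *
togo((.4401,-.331),.030)
s=grab_frame("side");cv2.imwrite("pics/s1.png",cv2.resize(s["frame"][200:350,250:450],None,fx=4,fy=4,interpolation=cv2.INTER_CUBIC))
E
```

```text
t 2.5 pos [ 0.444  -0.3254  0.2904] rpy [-3.141 -0.    -1.491] F [-0.3  0.   0.3] w 0.03
offset [ 0.53  0.43 10.14] turn 0.4
```

View pics/s1.png

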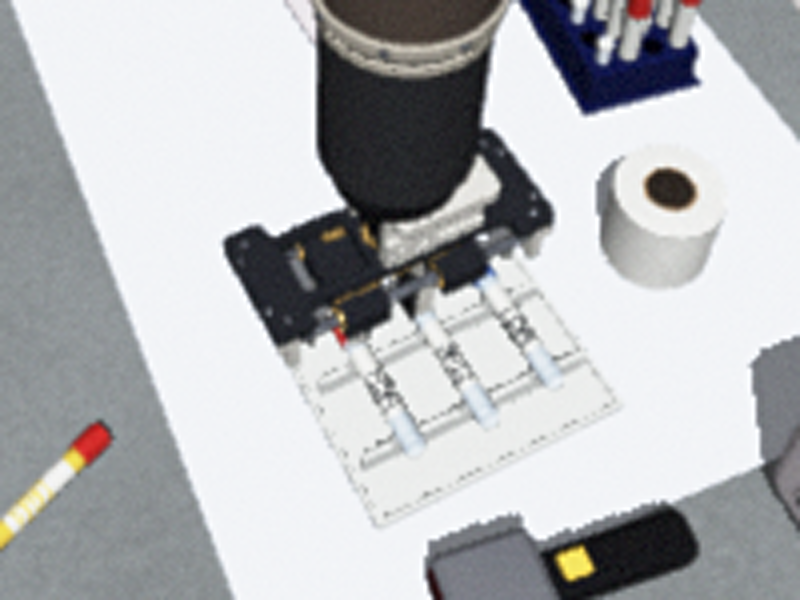

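The gripper is above the tray with its jaws across the tubes. The red tube (crop 340–420, 340–450) lies below the left half, as planned. Descending.

Call:
send_rows(motion=[{"offset": [0.5,0.4,3],"turn": 0.4},{"offset": [0.5,0.4,6],"turn": 0.4},{"offset": [0.5,0.4,8],"turn": 0.4},{"offset": [0.5,0.4,9],"turn": 0.4},{"offset": [0.5,0.4,10],"turn": 0.4},{"offset": [0.5,0.4,10.1],"turn": 0.4},{"offset": [0.5,0.4,10.1],"turn": 0.4}])

```text
t: 3.25
eef_pos: [0.4407, -0.3313, 0.1895]
ee_rot: [-3.141, -0.0, -1.498]
force: [0.5, 0.1, -0.6]
width: 0.0303
```

Call:
send_rows(motion=[{"offset": [0,0,0],"turn": 0},{"offset": [0,0,0],"turn": 0},{"offset": [0,0,0],"turn": 0},{"offset": [0,0,0],"turn": 0},{"offset": [0,0,0],"turn": 0},{"offset": [0,0,0],"turn": 0}], hand=-1, squeeze=6)

```text
t: 3.85
eef_pos: [0.4408, -0.3315, 0.1896]
ee_rot: [-3.14, -0.001, -1.498]
force: [2.4, 0.9, 6.1]
width: 0.0157
```

Call:
send_rows(motion=[{"offset": [0,0,-1],"turn": 0},{"offset": [0,0,-3],"turn": 0},{"offset": [0,0,-6],"turn": 0},{"offset": [0,0,-9],"turn": 0},{"offset": [0,0,-13],"turn": 0},{"offset": [0,0,-18],"turn": 0},{"offset": [0,0,-22],"turn": 0},{"offset": [0,0,-22],"turn": 0}])

```text
t: 4.65
eef_pos: [0.4406, -0.332, 0.4157]
ee_rot: [-3.134, -0.005, -1.498]
force: [-0.4, -0.5, -0.5]
width: 0.0157
```

```bash
python3 - <<'E'
from h import *
O=np.array([.5705,.189])-.0012*V
togo(O+.220*U,.16)
s=grab_frame("side");t=grab_frame("top")
a=cv2.resize(s["frame"][180:320,280:430],None,fx=4,fy=4,interpolation=cv2.INTER_CUBIC)
cv2.imwrite("pics/s2.png",a)
E
```

```text
t 4.65 pos [ 0.4406 -0.332   0.4157] rpy [-3.134 -0.005 -1.498] F [-0.4 -0.5 -0.5] w 0.0157
offset [-29.01 -16.6    9.67] turn -0.1
```

View pics/s2.png

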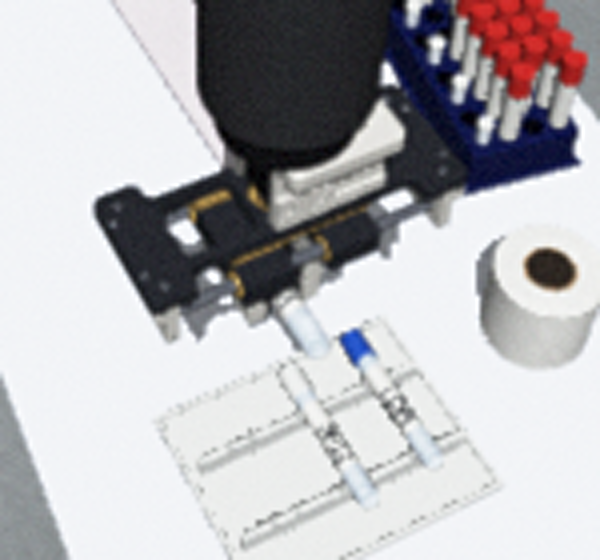

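The tube is held level, cap toward the robot's left, and the other two tubes are undisturbed. Now moving over the cradle.

Call:
send_rows(motion=[{"offset": [-29,-16.6,2],"turn": -0.1},{"offset": [-29,-16.6,2],"turn": -0.1},{"offset": [-29,-16.6,2],"turn": -0.1},{"offset": [-29,-16.6,2],"turn": -0.1},{"offset": [-29,-16.6,2],"turn": -0.1},{"offset": [-29,-16.6,2],"turn": -0.1},{"offset": [-29,-16.6,2],"turn": -0.1},{"offset": [-29,-16.6,2],"turn": -0.1}])

```text
t: 5.55
eef_pos: [0.5857, -0.0266, 0.3862]
ee_rot: [3.137, -0.0, -1.493]
force: [-0.8, -0.5, -0.0]
width: 0.0159
```

Call:
send_rows(motion=[{"offset": [0,0,2],"turn": 0},{"offset": [0,0,5],"turn": 0},{"offset": [0,0,7],"turn": 0},{"offset": [0,0,7.5],"turn": 0},{"offset": [0,0,7.5],"turn": 0},{"offset": [0,0,7.5],"turn": 0}])

```text
t: 6.15
eef_pos: [0.585, -0.0304, 0.3145]
ee_rot: [-3.141, -0.0, -1.497]
force: [0.0, -0.0, -0.0]
width: 0.0157
```

```bash
python3 - <<'E'
from h import *
O=np.array([.5705,.189])-.0012*V
togo(O+.2058*U,.10)
f=grab_frame("side");t=grab_frame("top")
a=cv2.resize(f["frame"][130:230,280:400],None,fx=5,fy=5,interpolation=cv2.INTER_CUBIC)
cv2.imwrite("pics/s3.png",a)
E
```

```text
t 6.15 pos [ 0.585  -0.0304  0.3145] rpy [-3.141 -0.    -1.497] F [ 0. -0. -0.] w 0.0157
offset [-1.4  -0.01  5.55] turn 0.0
```

View pics/s3.png

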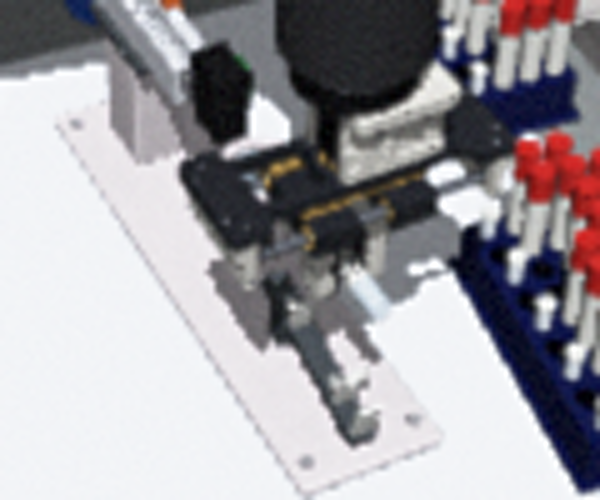

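Call:
send_rows(motion=[{"offset": [0,0,2],"turn": 0},{"offset": [0,0,4],"turn": 0},{"offset": [0,0,5.5],"turn": 0},{"offset": [0,0,5.5],"turn": 0},{"offset": [-0.7,0,5.5],"turn": 0},{"offset": [-1.4,0,5.5],"turn": 0},{"offset": [-1.4,0,5.5],"turn": 0},{"offset": [-1.4,0,5.5],"turn": 0}])

```text
t: 7.05
eef_pos: [0.5839, -0.0156, 0.2597]
ee_rot: [-3.14, 0.0, -1.496]
force: [0.6, 0.4, -0.3]
width: 0.0158
```

Call:
send_rows(motion=[{"offset": [0,0,0.4],"turn": 0},{"offset": [0,0,0.8],"turn": 0},{"offset": [0,0,1.2],"turn": 0},{"offset": [0,0,1.5],"turn": 0},{"offset": [0,0,1.7],"turn": 0},{"offset": [0,0,1.7],"turn": 0}], squeeze=5)

```text
t: 7.65
eef_pos: [0.5838, -0.0162, 0.2415]
ee_rot: [3.141, -0.0, -1.497]
force: [-0.5, 0.0, -0.6]
width: 0.0156
```

Call:
send_rows(motion=[{"offset": [0,0,0.15],"turn": 0},{"offset": [0,0,0.3],"turn": 0},{"offset": [0,0,0.4],"turn": 0},{"offset": [0,0,0.5],"turn": 0},{"offset": [0,0,0.6],"turn": 0},{"offset": [0,0,0.6],"turn": 0}], squeeze=3)

```text
t: 8.25
eef_pos: [0.5838, -0.0161, 0.2358]
ee_rot: [-3.141, -0.0, -1.497]
force: [1.0, -0.6, 0.8]
width: 0.016
```

Call:
send_rows(motion=[{"offset": [0,0,0.1],"turn": 0},{"offset": [0,0,0.2],"turn": 0},{"offset": [0,0,0.3],"turn": 0},{"offset": [0,0,0.4],"turn": 0},{"offset": [0,0,0.5],"turn": 0},{"offset": [0,0,0.5],"turn": 0}])

```text
t: 8.85
eef_pos: [0.5842, -0.0159, 0.2311]
ee_rot: [-3.14, 0.0, -1.496]
force: [2.3, 0.8, 2.2]
width: 0.0163
```

```bash
python3 - <<'E'
from h import *
O=np.array([.5705,.189])-.0012*V
togo(O+.2058*U,.0705)
f=grab_frame("side");t=grab_frame("top")
a=cv2.resize(f["frame"][130:230,280:400],None,fx=5,fy=5,interpolation=cv2.INTER_CUBIC)
cv2.imwrite("pics/s4.png",a)
E
```

```text
t 8.85 pos [ 0.5842 -0.0159  0.2311] rpy [-3.14   0.    -1.496] F [2.3 0.8 2.2] w 0.0163
offset [0.04 0.02 0.16] turn 0.0
```

View pics/s4.png

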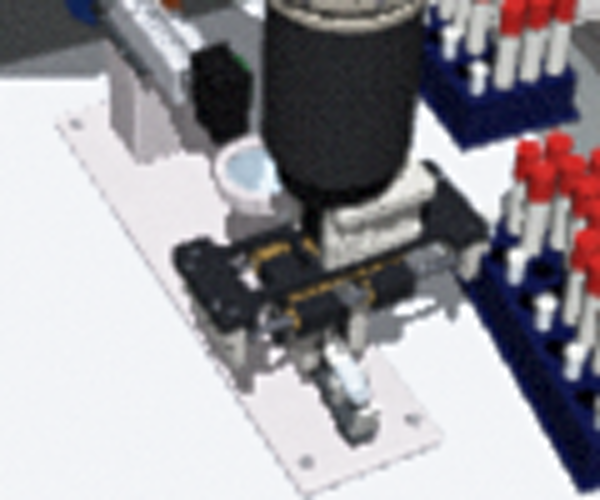

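Call:
send_rows(motion=[{"offset": [0,-0.05,0.05],"turn": 0},{"offset": [0,-0.1,0.1],"turn": 0},{"offset": [0,-0.1,0.15],"turn": 0},{"offset": [0,-0.1,0.2],"turn": 0},{"offset": [0,-0.1,0.2],"turn": 0},{"offset": [0,-0.1,0.2],"turn": 0}])

```text
t: 9.55
eef_pos: [0.5851, -0.0159, 0.229]
ee_rot: [-3.141, 0.0, -1.496]
force: [4.5, 1.7, 2.2]
width: 0.0158
```

```bash
python3 - <<'E'
from h import *
O=np.array([.5705,.189])-.0012*V
togo(O+.2058*U,.0705)
f=grab_frame("side");t=grab_frame("top")
F=foc(f);v,u=np.mgrid[0:400,0:640];z=f["range_z"]
P=np.stack([(u-f["cx"])/F*z,-(v-f["cy"])/F*z,-z],-1);T=f["cam_to_world"];C=(P@T[:3,:3].T+T[:3,3])[190:230,320:370].reshape(-1,3)
r=C[:,:2]-O; x=r@U;y=r@V
for a in np.arange(.215,.275,.005):
    m=(x>a)&(x<a+.005)&(abs(y)<.012)&(C[:,2]>.02)
    if m.any(): print(a.round(3),m.sum(),"z max/med",C[m,2].max().round(4),np.median(C[m,2]).round(4),"expect tube top",round(.072-np.tan(.2618)*(a+.0025-.2)+.0083,4))
E
```

```text
t 9.55 pos [ 0.5851 -0.0159  0.229 ] rpy [-3.141  0.    -1.496] F [4.5 1.7 2.2] w 0.0158
offset [ 0.04  0.11 -0.05] turn 0.0
0.215 23 z max/med 0.0929 0.0761 expect tube top 0.0756
0.22 12 z max/med 0.0785 0.0729 expect tube top 0.0743
0.225 8 z max/med 0.075 0.0691 expect tube top 0.0729
0.23 18 z max/med 0.0797 0.0666 expect tube top 0.0716
0.235 20 z max/med 0.1331 0.0601 expect tube top 0.0703
0.24 21 z max/med 0.1402 0.0584 expect tube top 0.0689
0.245 12 z max/med 0.0715 0.0469 expect tube top 0.0676
0.25 10 z max/med 0.071 0.064 expect tube top 0.0662
0.255 15 z max/med 0.0666 0.0331 expect tube top 0.0649
0.26 27 z max/med 0.066 0.0403 expect tube top 0.0636
0.265 6 z max/med 0.057 0.0541 expect tube top 0.0622
```

Call:
send_rows(motion=[{"offset": [0,-0.05,-0.05],"turn": 0},{"offset": [0,-0.1,-0.05],"turn": 0},{"offset": [0,-0.1,-0.05],"turn": 0},{"offset": [0,-0.1,-0.05],"turn": 0}])

```text
t: 10.05
eef_pos: [0.5853, -0.0162, 0.2292]
ee_rot: [3.14, -0.0, -1.497]
force: [1.0, 1.1, 2.2]
width: 0.0159
```

Call:
send_rows(motion=[{"offset": [0,0,0],"turn": 0},{"offset": [0,0,0],"turn": 0},{"offset": [0,0,0],"turn": 0},{"offset": [0,0,0],"turn": 0},{"offset": [0,0,0],"turn": 0}], hand=-0.4)

```text
t: 10.55
eef_pos: [0.5856, -0.0161, 0.2292]
ee_rot: [3.141, -0.0, -1.497]
force: [-0.5, 0.3, 0.2]
width: 0.0266
```

Call:
send_rows(motion=[{"offset": [0,0,-0.5],"turn": 0},{"offset": [0,0,-1.5],"turn": 0},{"offset": [0,0,-3],"turn": 0},{"offset": [0,0,-5],"turn": 0},{"offset": [0,0,-8],"turn": 0},{"offset": [0,0,-12],"turn": 0},{"offset": [0,0,-16],"turn": 0},{"offset": [0,0,-16],"turn": 0}])

```text
t: 11.35
eef_pos: [0.587, -0.016, 0.3969]
ee_rot: [-3.13, 0.0, -1.496]
force: [1.2, 0.3, 0.5]
width: 0.0269
```

Call:
send_rows(motion=[{"offset": [20,0,0],"turn": 0},{"offset": [20,0,0],"turn": 0},{"offset": [20,0,0],"turn": 0},{"offset": [20,0,0],"turn": 0},{"offset": [20,0,0],"turn": 0},{"offset": [20,0,0],"turn": 0}])

```text
t: 11.95
eef_pos: [0.6002, -0.2169, 0.3896]
ee_rot: [-3.142, 0.0, -1.499]
force: [-0.8, 0.8, -0.2]
width: 0.026
```

```bash
python3 - <<'E'
from h import *
np.set_printoptions(precision=4,suppress=True)
O=np.array([.5705,.189])-.0012*V
togo(O+.2058*U,.0705)
f=grab_frame("side");t=grab_frame("top");np.savez("side1.npz",**f);np.savez("top1.npz",**t)
a=cv2.resize(f["frame"][120:230,280:400],None,fx=4.5,fy=4.5,interpolation=cv2.INTER_CUBIC)
b=cv2.resize(t["frame"][150:200,250:350],None,fx=5,fy=5,interpolation=cv2.INTER_CUBIC)[:, :]
im=np.zeros((560,800,3),np.uint8); im[:495,:540]=a; im=cv2.resize(im,(800,560)); cv2.imwrite("pics/s5.png",np.vstack([cv2.resize(a,(432,396)),cv2.resize(b,(432,200))]))
for n,g,r in(("top",t,(290,150,350,200)),("side",f,(300,130,370,220))):
    print(n,[(x[0],x[1]) for x in blobs(g,(0,120,80),(7,255,255),r)])
for z,g in((1,t),(2,f)): print("expected cap px",proj(g,[*(O+(.2-.048*.966)*U),.072+.048*.2588]))
E
```

```text
t 11.95 pos [ 0.6002 -0.2169  0.3896] rpy [-3.142  0.    -1.499] F [-0.8  0.8 -0.2] w 0.026
offset [-20.12   0.18  16.01] turn -0.1
top []
side [(32, array([337.875 , 183.8125]))]
expected cap px [305.342 170.014]
expected cap px [337.7355 183.8698]
```

View pics/s5.png

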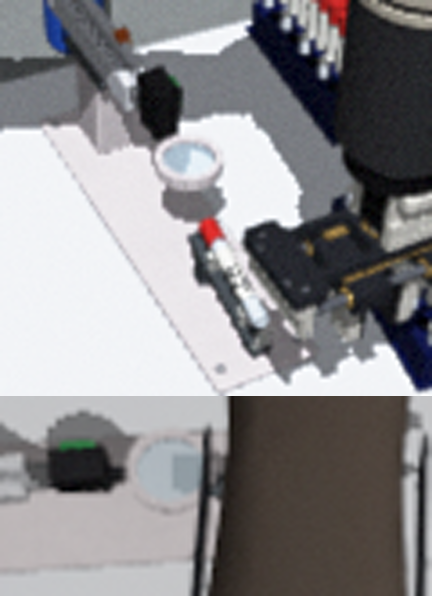

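Side view: the red-capped tube lies in both saddles, cap uphill. The cap is at (337.9,183.8) against an expected (337.7,183.9). Now over to the grip.

```bash
python3 - <<'E'
from h import *
O=np.array([.5705,.189])-.0012*V
togo(O+.042*U+.001*V,.231)
E
```

```text
t 12.05 pos [ 0.6004 -0.2151  0.3898] rpy [-3.141  0.    -1.497] F [-1.6 -0.5  0.1] w 0.0257
offset [-3.632e+01  2.000e-02 -2.000e-02] turn 0.0
```

Call:
send_rows(motion=[{"offset": [-36.3,0,-0.5],"turn": 0},{"offset": [-36.3,0,-0.5],"turn": 0},{"offset": [-36.3,0,-0.5],"turn": 0},{"offset": [-36.3,0,-0.5],"turn": 0},{"offset": [-36.3,0,-0.5],"turn": 0},{"offset": [-36.3,0,-0.5],"turn": 0},{"offset": [-36.3,0,-0.5],"turn": 0},{"offset": [-36.3,0,-0.5],"turn": 0}], hand=0.36)

```text
t: 12.85
eef_pos: [0.5724, 0.152, 0.3951]
ee_rot: [-3.14, 0.001, -1.491]
force: [0.2, -0.1, -0.1]
width: 0.0597
```

Call:
send_rows(motion=[{"offset": [0,0,0],"turn": 0},{"offset": [0,0,0],"turn": 0},{"offset": [0,0,0],"turn": 0}])

```text
t: 13.15
eef_pos: [0.5734, 0.146, 0.3946]
ee_rot: [-3.142, -0.0, -1.497]
force: [-0.4, -0.5, -0.4]
width: 0.0598
```

```bash
python3 - <<'E'
from h import *
O=np.array([.5705,.189])-.0012*V
togo(O+.042*U+.001*V,.168)
f=grab_frame("side")
cv2.imwrite("pics/s6.png",cv2.resize(f["frame"][90:230,260:380],None,fx=4,fy=4,interpolation=cv2.INTER_CUBIC))
E
```

```text
t 13.15 pos [0.5734 0.146  0.3946] rpy [-3.142 -0.    -1.497] F [-0.4 -0.5 -0.4] w 0.0598
offset [-0.11  0.01  6.76] turn 0.0
```

View pics/s6.png

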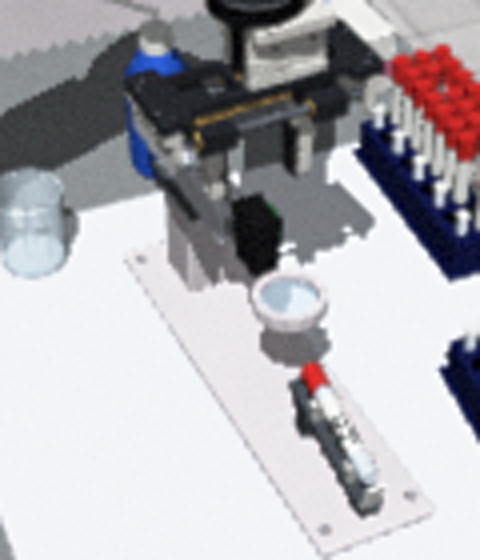

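The tube is seated (cap at crop (313,378)) and the open fingers stand above the grip on both sides. Descending and closing.

Call:
send_rows(motion=[{"offset": [-0.1,0,2],"turn": 0},{"offset": [-0.1,0,4],"turn": 0},{"offset": [-0.1,0,5.5],"turn": 0},{"offset": [-0.1,0,6.5],"turn": 0},{"offset": [-0.1,0,6.8],"turn": 0},{"offset": [-0.1,0,6.8],"turn": 0},{"offset": [-0.1,0,6.8],"turn": 0}])

```text
t: 13.9
eef_pos: [0.5739, 0.1475, 0.3272]
ee_rot: [-3.141, 0.0, -1.497]
force: [1.0, -0.9, 0.8]
width: 0.0592
```

Call:
send_rows(motion=[{"offset": [0,0,0],"turn": 0},{"offset": [0,0,0],"turn": 0},{"offset": [0,0,0],"turn": 0},{"offset": [0,0,0],"turn": 0},{"offset": [0,0,0],"turn": 0},{"offset": [0,0,0],"turn": 0}], hand=-1, squeeze=20)

```text
t: 14.5
eef_pos: [0.5746, 0.1478, 0.3269]
ee_rot: [-3.139, 0.0, -1.496]
force: [6.1, -0.0, -1.8]
width: 0.0276
```

Call:
send_rows(motion=[{"offset": [1,-0.1,0],"turn": 0},{"offset": [2.5,-0.1,0],"turn": 0},{"offset": [4,-0.1,0],"turn": 0},{"offset": [5.5,-0.1,0],"turn": 0},{"offset": [7,-0.1,0],"turn": 0},{"offset": [8,-0.1,0],"turn": 0},{"offset": [8.5,-0.1,0],"turn": 0},{"offset": [8.5,-0.1,0],"turn": 0}])

```text
t: 15.3
eef_pos: [0.5811, 0.0629, 0.3269]
ee_rot: [-3.141, 0.001, -1.497]
force: [-0.5, 5.2, 5.5]
width: 0.0278
```

Call:
send_rows(motion=[{"offset": [0.5,0,0],"turn": 0},{"offset": [1,0,0],"turn": 0},{"offset": [1.4,0,0],"turn": 0},{"offset": [1.7,0,0],"turn": 0},{"offset": [1.7,0,0],"turn": 0},{"offset": [1.7,0,0],"turn": 0}])

```text
t: 15.9
eef_pos: [0.5823, 0.0466, 0.3268]
ee_rot: [-3.141, 0.0, -1.496]
force: [-0.6, 4.3, 4.3]
width: 0.0276
```

```bash
python3 - <<'E'
from h import *
np.set_printoptions(precision=4,suppress=True)
s0=np.array([.5746,.1478]); s=get_state(); print("boom by TCP",(s["eef_pos"][:2]-s0)@U,s["width"],s["force"])
R=[]
for k in range(3):
    t=grab_frame("top");f=grab_frame("side")
    R.append((t,f))
t["frame"]=np.mean([r[0]["frame"] for r in R],0).astype(np.uint8);f["frame"]=np.mean([r[1]["frame"] for r in R],0).astype(np.uint8)
np.savez("top2.npz",**t);np.savez("side2.npz",**f)
for n,g,r in(("top",t,(185,150,345,195)),("side",f,(285,100,370,220))):
    for c,lo,hi in(("red",(0,110,70),(6,255,255)),("orange",(8,130,80),(20,255,255))):
        print(n,c,[(x[0],x[1]) for x in blobs(g,lo,hi,r)])
a=cv2.resize(t["frame"][150:195,185:345],None,fx=5,fy=5,interpolation=cv2.INTER_CUBIC)
b=cv2.resize(f["frame"][95:145,280:340],None,fx=6,fy=6,interpolation=cv2.INTER_CUBIC)
c=cv2.resize(f["frame"][150:210,310:370],None,fx=5,fy=5,interpolation=cv2.INTER_CUBIC)
im=np.zeros((530,800,3),np.uint8);im[:225]=a;im[228:528,:360]=b;im[228:528,400:700]=c
cv2.imwrite("pics/s7.png",im)
E
```

```text
boom by TCP 0.10149945420747246 0.02759686800587624 [-0.6498  4.3497  4.3119]
top red []
top orange []
side red [(154, array([364.8442, 109.8636])), (10, array([310.5, 130. ]))]
side orange [(13, array([313.6154, 128.7692])), (6, array([326.5, 145. ])), (3, array([334.    , 152.6667]))]
```

View pics/s7.png

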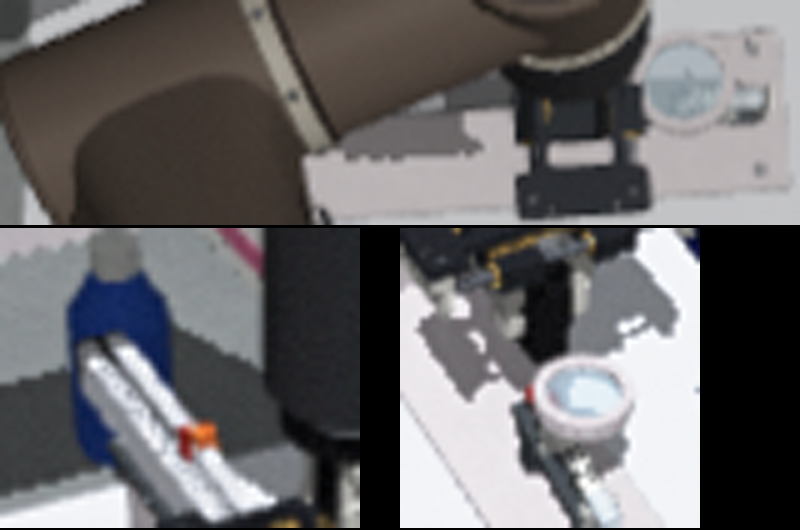

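```bash
python3 - <<'E'
from h import *
np.set_printoptions(precision=4,suppress=True)
O=np.array([.5705,.189]); t=load("top0");s0=load("side0");s2=load("side2")
W=lambda x,y,z:[*(O+x*U+y*V),z]
for n,f,r in(("s0",s0,(285,100,330,140)),("s2",s2,(285,100,330,140))):
    h=cv2.cvtColor(f["frame"][100:140,285:330],cv2.COLOR_BGR2HSV)
    for c,lo,hi in(("red",(0,90,60),(6,255,255)),("orange",(7,130,80),(20,255,255))):
        for x in blobs(f,lo,hi,r):
            if x[1][0]<330 and x[2][0]<325: print(n,c,x)
for b in(0,.098,.1015,.105): print("pointer mid px side at boom",b,proj(s0,W(-.17+b,0,.1645)),"top",proj(t,W(-.17+b,0,.1645)))
for m in(.098,.102,.106): print("clip at",m,"side",proj(s0,W(-.17+m,.0132,.1615)),"top",proj(t,W(-.17+m,.0132,.1615)))
# weighted (saturation) centroids top view
h=cv2.cvtColor(t["frame"],cv2.COLOR_BGR2HSV).astype(float); bg=t["frame"].astype(float)
for n,(x0,y0,x1,y1) in(("pointer",(195,168,205,177)),("clip",(228,162,237,170))):
    p=bg[y0:y1,x0:x1]; w=np.clip(p[...,2]-p[...,0]-12,0,None); v,u=np.mgrid[y0:y1,x0:x1]
    c=((w*u).sum()/w.sum(),(w*v).sum()/w.sum()); q=onz(t,*c,.1625)[:2]-O; print(n,"top centroid",c,"stand",q@U,q@V)
E
```

```text
s0 red (6, array([299.    , 115.8333]), array([298, 114,   3,   5]))
s0 orange (11, array([313.7273, 129.1818]), array([312, 128,   4,   4]))
s2 red (11, array([310.5455, 130.2727]), array([310, 128,   2,   6]))
s2 orange (13, array([313.6154, 128.7692]), array([312, 127,   4,   4]))
pointer mid px side at boom 0 [298.9783 115.0158] top [199.3058 172.3909]
pointer mid px side at boom 0.098 [309.7567 128.9513] top [231.201  170.2222]
pointer mid px side at boom 0.1015 [310.1596 129.4722] top [232.3393 170.1448]
pointer mid px side at boom 0.105 [310.5638 129.9948] top [233.4776 170.0674]
clip at 0.098 side [313.0607 128.6461] top [231.1734 166.1683]
clip at 0.102 side [313.5253 129.2384] top [232.4705 166.0802]
clip at 0.106 side [313.9915 129.8328] top [233.7675 165.9921]
pointer top centroid (np.float64(199.6302729528536), np.float64(172.69478908188586)) stand -0.1695069711648285 -0.0006485109714983502
clip top centroid (np.float64(232.06658595641647), np.float64(166.11924939467312)) stand -0.06907073841458387 0.012971372814135396
```

The side view shows the pointer right beside the clip. Boom travel from the TCP is 101.5 mm and the clip measures 100–102 mm, inside the ±5 mm. The fingers are 27.6 mm apart (button in). The tube is in the cradle under the lens. A short settle, then hand in.

Call:
send_rows(motion=[{"offset": [0,0,0],"turn": 0},{"offset": [0,0,0],"turn": 0},{"offset": [0,0,0],"turn": 0},{"offset": [0,0,0],"turn": 0}])

```text
t: 16.6
eef_pos: [0.5823, 0.0467, 0.3269]
ee_rot: [-3.141, 0.0, -1.496]
force: [-1.1, 4.6, 6.2]
width: 0.0277
```

```bash
python3 - <<'E'
from h import *
s=get_state(); print("boom by TCP",(s["eef_pos"][:2]-[.5746,.1478])@U,s["width"],s["force"],abs(s["qd"]).max())
f=grab_frame("side"); print([(x[0],x[1]) for x in blobs(f,(0,100,60),(6,255,255),(285,100,330,140))],[(x[0],x[1]) for x in blobs(f,(7,130,80),(20,255,255),(285,100,325,140))],[(x[0],x[1]) for x in blobs(f,(0,90,60),(6,255,255),(325,170,350,200),1)])
print(job_done())
E
```

```text
boom by TCP 0.10138918131833342 0.027674905741634993 [-1.06293166  4.57531365  6.2445392 ] 0.0018070924151186005
[(10, array([310.5, 130. ]))] [(12, array([313.66666667, 128.91666667]))] [(6, array([335.5, 183. ]))]
the job is handed in; nothing more can be done
None
```

The red-capped tube is in the cradle and let go, and I handed the job in at about 17 s with the boom drawn out and held; no verdict came back.

- **Tube:** I laid it in both V-saddles, cap uphill. After release the cap was within about 0.2 px of its expected place in the side view. In the last pictures the lens hides part of the cap, so its final position was not measured again, but nothing went near it.
- **Boom:** I squeezed the green button with a 20 N grip and drew the boom out. At hand-in the fingers were 27.7 mm apart, which means the button was fully in. Tool travel was 101.4 mm and the arm was standing still.
- **Pointer and clip:** I measured the clip at 100–102 mm on the scale. The methods differed by up to about 2.5 mm, inside the 5 mm allowed. In the side view the pointer stands right beside the clip, and the clip had not moved. The arm hid the scale from the top camera at the end, so this last check rests on one view.
- **Forces:** The wrist still read about 6 N upward at the end, besides about 4.6 N of boom spring pull.
- **Other things:** After the tube was lifted, the blue- and white-capped tubes looked undisturbed. I did not measure the other loose things again at the end.

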